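# Clip the brass test weight into the snap hook

## Robot

A 6-joint arm with a two-finger parallel gripper is mounted at the origin on the work surface. World frame = base frame: x ahead of the robot, y to its left, z up, the work surface at z = 0. Lengths are in m, angles in rad, forces in N, time in s.
With the tool pointing down it reaches from about 0.375 to 0.925 m from the base axis. Payload 5.7 kg.
Tool frame: the origin (TCP) lies midway between the tips of the shut fingers; the grasp point (between the pads) lies 19 mm behind it; z points along the fingers, y is the direction in which the jaws open and shut (so a half turn about z gives the same grasp; the last joint's range is limited). The gripper opens to 88 mm and grips with 3 to 60 N. Pads are 20 mm wide; open, the fingers measure 115 mm over their backs; the gripper's body (75 mm by 178 mm) begins 61 mm behind the grasp point.
Start: joints at [-1.465, 0.359, 1.51, -0, 1.272, -0.115], TCP at [0.131, -0.585, 0.223] pointing down, gripper open.
Joint ranges: [-2.97, 2.97], [-1.01, 2.36], [0.21, 2.38], [-0.96, 4.11], [0.2, 2.71], [-2.98, 2.98]. Speed limits (rad/s): [2.39, 2.39, 3.14, 3.14, 3.14, 3.14].

## Interface

Orientations are given as a 3x3 rotation matrix whose columns are the frame's x, y, z axes.
In Python, from bench import status, viewer, manip gives the robot as it stands.
- The arm moves only by the tool send_rows, never from a script. Its argument "deltas" is a list of rows, each a list of 7 numbers: the shift along the tool's x, y, z scaled (see below), then the turn, a rotation vector about the tool's x, y, z scaled (see below), then the opening, from -1 (shut) to 1 (fully open). A call has 1 to 20 rows; each row is the pose to reach, as a shift and turn from the pose commanded when the call began, along the tool's axes at that moment, turning the shorter way round; what a row does not reach only later rows make up. The controller multiplies each number of a shift by 100 mm and each number of a turn by 360 degrees. A row lasts 1/12 s, in which the tool goes at most 41.7 mm and 7.16 degrees, less where a joint would pass 70% of its speed; a pose out of reach is approached as far as the arm can. A call with a number of a shift or a turn outside -1 to 1 is refused whole. A call with a gripper value outside its range is refused whole. The fingers move at their own pace and stop on an object; "grip_force" is the grip in N (left out, the last holds). Time passes only in rows, so rows that repeat a pose let the fingers close. It gives the time, the measured TCP pose, the force and the opening at its end, in the units of the state.
- status.get_obs(): the state, without advancing time (a new reading comes with each control period).
- viewer.camera(name): name is "scene" or "top"; returns the picture (480x640x3 uint8, red, green, blue); there is no depth.
- viewer.get_calibration(name): a dict with "fx", "fy", "cx", "cy" (pixels), "eye" and "orientation" of the camera in the world. Camera axes: x right, y up, looking along -z (the intrinsics and any distortion apply to the point x, -y, -z); pixel columns grow to the right and rows downward; lengths in m; the calibration is good to about 2 mm. A picture is of the moment at which its call begins. get_calibration takes no time and is no camera call.
- manip.finish_job(): hands the job in, once; it reports no verdict.
The state is a dict: "t": time; "joint_pos": joint angles; "joint_velocities": joint speeds; "joint_efforts": joint torques, N m; "eef_pos": TCP position; "tool_rot": TCP orientation; "force": force on the tool from outside, world axes, zero at the start; "torque": the same for the moment, N m; "grip_width": finger opening in m.
Only numpy, scipy, OpenCV 4.12 (cv2) and the standard library are available. Lean on these libraries where they do the work, as an engineer would, in place of code of your own. Each camera call takes 0.05 s, during which the arm holds its last target.

## Task

Take the brass test weight by its square steel grip and push its eye over the free nose of the snap hook, against the sprung gate, until the eye has passed inside and the gate has snapped shut behind it; then let the weight down gently so that it hangs from the hook, still and upright. Let the eye itself open the gate: keep the robot off the hook and its stand, never press the weight hard against the hook (about 15 N is too much), and leave the other things on the bench where they are.

Things in the scene. Friction and masses are not known exactly. Their poses are not given: they have to be found in the camera images.
- weight: Loose brass weight, about 0.3 kg, 112 mm tall, standing; origin under its centre, z up. Round body 42 mm across, 32 tall; thin neck; upright ring eye (6 mm round wire, 34 mm outside, 22 mm hole) in the weight's y-z plane, so its hole runs along the weight's x axis; on top a dark 12 x 12 mm square steel grip, sides along x and y, 71 to 112 mm above the underside
- eye (a point): centre of the weight's eye, 56 mm above its underside
- grip (a point): point on the weight's axis in its square grip, 97 mm above the underside and 41 mm above the eye's centre: a good height to grasp it
- stand: Fixed green stand; origin under the centre of its 100 x 90 x 14 mm base. A 24 x 30 mm post, 127 mm tall, clamps the level shank of the snap hook along the stand's x axis, 120 mm up. The hook reaches out to the stand's -x side: from above a U open toward -x, one arm (free nose) at y = 0, the other (spine, with the gate's hinge knuckle, 12 mm across, at its end) at y = +26 mm
- mouth (a point): fixed point of the stand, 112 mm to its -x side and 120 mm up, on the nose line. With the shank at mid setting the gate line and the end of the nose lie here (rounded tip 3.5 mm farther out). But the shank may be clamped up to 20 mm either way along x; this is not measured: find it by feel or sight. It does not slide in use
- throat (a point): fixed point of the stand 10 mm to the +y side of the mouth, where one side of the eye's ring should go in. The nose is 7 mm round bar, the throat is clear from y = 3.5 to 20 mm. The eye goes on along the stand's +x, its hole facing along x, at nose height, its centre best 4 mm to the -y side of the nose line; the ring's other side passes outside the nose
- back (a point): fixed point of the stand, 25 mm to the +x side of the mouth: inner face of the hard closed end of the U at mid setting (shifts with the shank, like the gate). The eye's wire centre is stopped 22 mm beyond the gate line; hanging freely, the eye's centre comes to lie about 7 mm below the nose line
- gate (a joint): sprung brass gate, a 5 mm bar hinged on a vertical axis at the spine's end, reaching across the throat to the nose; 0 rad shut, growing as it swings inward (+x), 1.25 at most. It resists the eye with about 2 N at first, up to 4 N wide open; once the wire's centre is 16 to 19 mm past the gate line the gate slips off and snaps shut behind it
- barrel: bystander: cracked black hard-rubber clarinet barrel with nickel rings, 33 mm across, 65 mm tall, standing; origin under its centre
- vial: bystander: corked cobalt glass vial, 28 mm across, 62 mm tall, standing; origin under its centre
- key: bystander: tarnished nickel bridge key, about 110 mm long along x, 5 mm high, lying flat; origin under its middle
- slug: bystander: small brass weight without an eye, 30 mm across, 34 mm tall; origin under its centre
Not all that is in view belongs to the job. What is shaped like the weight but blue or pink is not meant. What is shaped like the stand but pink is not meant.

How it is judged:
By the outcome, as a careful person would: the job done as asked, in the order asked, and still so for the second after the job is handed in, with the robot touching nothing.
It also fails if it takes over 58 s, if anything falls off the work surface, if the arm or the gripper's body presses on something with over 40 N, if the wrist force passes 120 N, or if a joint passes its speed limit or range.

## Working session

There is one attempt and no reset: what is moved stays moved. The work goes in short steps, Python scripts to look and compute and a tool call to move; the robot and the scene stay as the last step left them, time stands still between calls to the robot, and variables do not carry over. Pictures are saved under pics/ and viewed, and the job is handed in when it is done.

Besides the shell and the picture viewer there is one more tool, called after ">>>" as name(argument=value, ...), one argument or row to a line, values as JSON. send_rows: Moves the arm, as the interface text tells. Shifts and turns lie within -1 to 1; 1 stands for 100 mm of shift or 360 degrees of turn. Its arguments: {"type":"object","properties":{"deltas":{"type":"array","items":{"type":"array","items":{"type":"number"}}},"grip_force":{"type":"number"}},"required":["deltas"]}

```bash
mkdir -p pics; ls; python3 - <<'E'
from bench import status, viewer
import cv2,pprint
o=status.get_obs();print(o['t'],o['eef_pos'],o['tool_rot'],o['grip_width'],o['force'])
for n in('scene','top'):
    cv2.imwrite(f'pics/{n}0.png',viewer.camera(n)[:,:,::-1]);pprint.pprint(viewer.get_calibration(n))
E
```

```text
pics
0.0 [ 0.13132009 -0.58475713  0.22182964] [[ 9.75722124e-01  2.19012105e-01 -1.85991454e-04]
 [ 2.19012080e-01 -9.75720481e-01  1.80330875e-03]
 [ 2.13470774e-04 -1.80026262e-03 -9.99998357e-01]] 0.0877653001339107 [ 0.20820506  0.426212   -0.9378583 ]
{'cx': 319.01641294202284,
 'cy': 239.43163733606332,
 'eye': array([ 1.06966951, -0.18141642,  0.75003477]),
 'fx': 494.038333482932,
 'fy': 494.038333482932,
 'orientation': array([[ 0.34114192, -0.69603467,  0.63178947],
       [ 0.93995094,  0.2602316 , -0.22084327],
       [-0.01069702,  0.66919   ,  0.74301435]])}
{'cx': 328.46536683861865,
 'cy': 238.00496618375348,
 'eye': array([ 3.33082494e-01, -6.48001375e-04,  1.18694853e+00]),
 'fx': 501.0498499783597,
 'fy': 501.0498499783597,
 'orientation': array([[-0.02920565,  0.98568425, -0.16605295],
       [-0.99954524, -0.03004643, -0.00255293],
       [-0.00750568,  0.16590288,  0.98611353]])}
```

View pics/scene0.png

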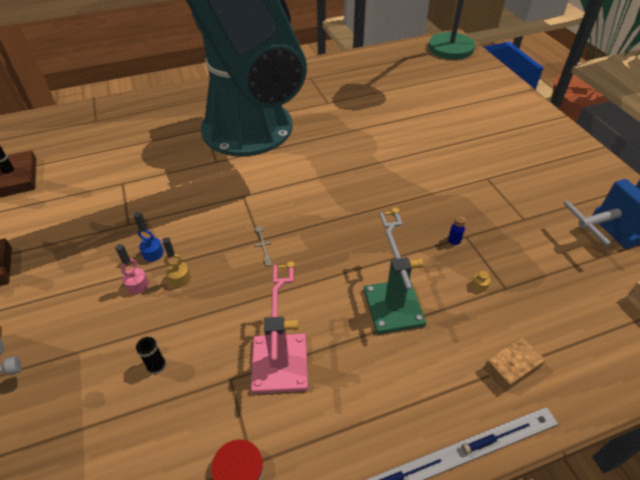

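View pics/top0.png

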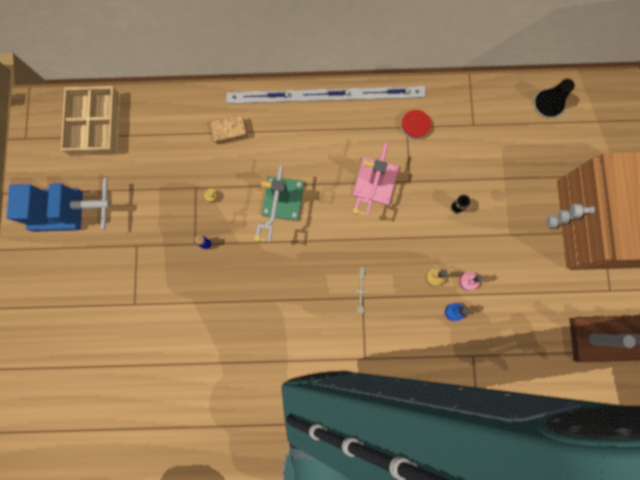

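The two views show a brass weight at scene (177,273) / top (437,277). The pink copy is at scene (135,283) / top (470,281) and the blue one at scene (150,248) / top (456,312), so the brass one is meant. The green stand is at scene (395,305) / top (283,198), and the pink stand is not meant. I'll enlarge these to confirm.

```bash
cat > h.py <<'E'
import numpy as np, cv2
from bench import status, viewer
C={n:viewer.get_calibration(n) for n in('scene','top')}
def proj(n,p):
    c=C[n];q=c['orientation'].T@(np.asarray(p,float)-c['eye']);x,y,z=q[0],-q[1],-q[2]
    return np.array([c['fx']*x/z+c['cx'],c['fy']*y/z+c['cy']])
def ray(n,uv):
    c=C[n];d=np.array([(uv[0]-c['cx'])/c['fx'],-(uv[1]-c['cy'])/c['fy'],-1.]);d=c['orientation']@d
    return c['eye'],d/np.linalg.norm(d)
def onz(n,uv,z):
    e,d=ray(n,uv);return e+d*(z-e[2])/d[2]
def tri(a,b):
    e1,d1=ray('scene',a);e2,d2=ray('top',b)
    s=np.linalg.lstsq(np.stack([d1,-d2],1),e2-e1,rcond=None)[0]
    p,q=e1+s[0]*d1,e2+s[1]*d2
    return (p+q)/2,np.linalg.norm(p-q)*1e3
def crop(img,x0,y0,x1,y1,f): return cv2.resize(img[y0:y1,x0:x1],None,fx=f,fy=f,interpolation=cv2.INTER_CUBIC)
E
python3 - <<'E'
from h import *
s=cv2.imread('pics/scene0.png');t=cv2.imread('pics/top0.png')
a=crop(s,110,205,200,300,4);b=crop(t,420,260,495,325,5)
cv2.imwrite('pics/w_s.png',crop(s,105,205,200,300,6));cv2.imwrite('pics/w_t.png',crop(t,415,255,495,325,8))
cv2.imwrite('pics/st_s.png',crop(s,355,200,435,335,4));cv2.imwrite('pics/st_t.png',crop(t,245,155,315,250,6))
E
```

```text
(no output)
```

View pics/w_s.png

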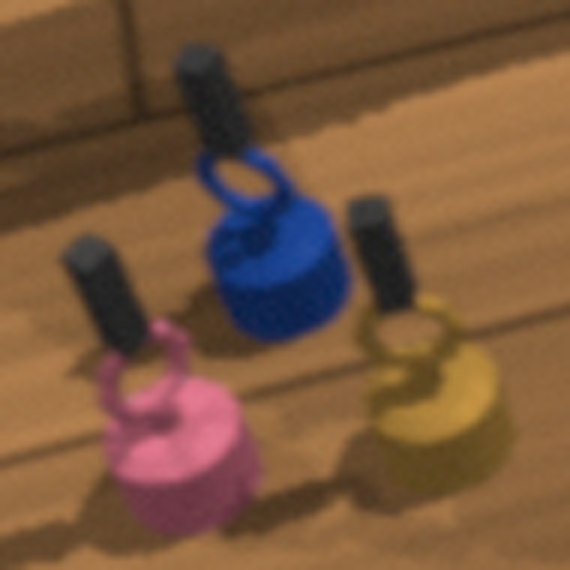

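View pics/w_t.png

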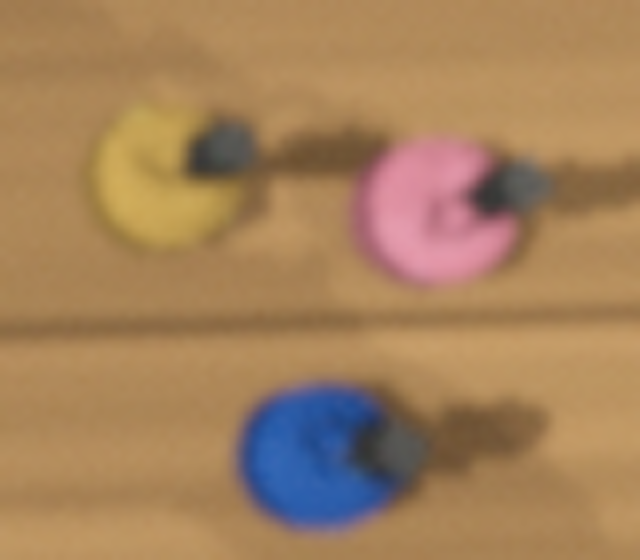

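View pics/st_s.png

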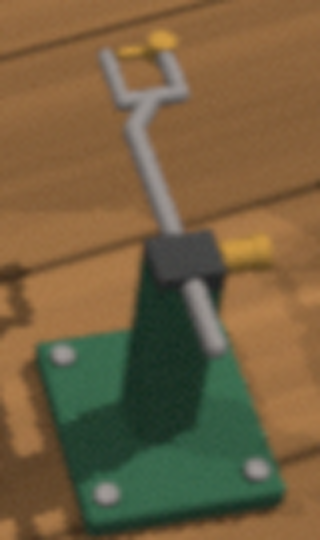

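View pics/st_t.png

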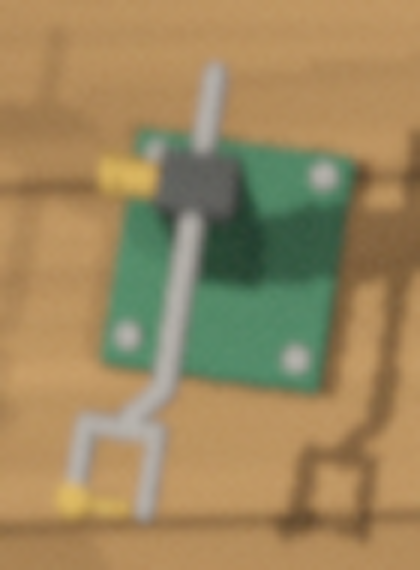

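The crops confirm it. The brass weight with the dark grip stands left of the pink one in the top view, and the green stand's hook opens toward the robot. Now I'll measure both.

```bash
python3 - <<'E'
from h import *
s=cv2.imread('pics/scene0.png');t=cv2.imread('pics/top0.png')
def mask(img,lo,hi,box):
    m=cv2.inRange(cv2.cvtColor(img,cv2.COLOR_BGR2HSV),lo,hi);k=np.zeros_like(m);x0,y0,x1,y1=box;k[y0:y1,x0:x1]=m[y0:y1,x0:x1];return k
# grip dark mask
for n,img,box in(('scene',s,(160,235,180,258)),('top',t,(435,262,450,285)),):
    f=8;x0,y0,x1,y1=box;u=crop(img,*box,f);g=u.max(axis=2);m=(g<95).astype(np.uint8)
    c=max(cv2.findContours(m,0,2)[0],key=cv2.contourArea);p=c[:,0]/f+[x0-.44,y0-.44]
    print(n,'grip',p.min(0),p.max(0),p.mean(0),cv2.minAreaRect(c)[1:])
m=mask(t,(15,90,80),(32,255,255),(422,262,446,292))
g=mask(t,(60,80,30),(90,255,255),(250,160,315,230))
c=max(cv2.findContours(g,0,2)[0],key=cv2.contourArea);r=cv2.minAreaRect(c);b=cv2.boxPoints(r)
print('base top');P=np.array([onz('top',q,.014) for q in b]);print(b);print(P.round(4),np.linalg.norm(np.diff(P,axis=0),axis=1),P.mean(0))
# hand points
def ct(x,y):return (245+x/6-.42,155+y/6-.42)
def cs(x,y):return (355+x/4-.38,200+y/4-.38)
B=[onz('top',ct(*q),.015) for q in((155,150),(322,176),(126,335),(295,360))]
print('bolts',np.round(B,4),np.mean(B,0))
L={'nose':((147,517),(107,50)),'hinge':((71,498),(163,41)),'bL':((84,420),(184,96)),'bR':((157,430),(121,101)),'shankend':((214,66),(217,347))}
for k,(a,b) in L.items():
    p,e=tri(cs(*b),ct(*a));print(k,p.round(4),'gap',round(e,2),'top@.12',onz('top',ct(*a),.12).round(4),'sc@.12',onz('scene',cs(*b),.12).round(4))
def wt(x,y):return (415+x/8-.44,255+y/8-.44)
def ws(x,y):return (105+x/6-.42,205+y/6-.42)
print('griptop',tri(ws(370,210),wt(232,140)),onz('top',wt(232,140),.112),onz('scene',ws(370,210),.112))
print('body top disc',onz('scene',ws(437,395),.032),'top',onz('top',wt(163,177),.03))
print('ring ends',[onz('scene',ws(*q),.056) for q in((368,325),(458,325))])
E
```

```text
scene grip [162.435 237.56 ] [173.81  257.435] [168.02262887 247.00072165] ((161.4725341796875, 68.95162200927734), 73.10134887695312)
top grip [438.31  270.685] [445.685 276.435] [442.13469512 273.16823171] ((45.28663635253906, 59.88315963745117), 86.42366790771484)
base top
[[275.64865 216.10812]
 [281.89188 178.64865]
 [303.1351  182.18918]
 [296.89188 219.64865]]
[[0.5876 0.1272 0.014 ]
 [0.6799 0.111  0.014 ]
 [0.6694 0.0597 0.014 ]
 [0.5774 0.0765 0.014 ]] [0.09371785 0.05236468 0.09355943] [0.62855007 0.09358634 0.014     ]
bolts [[0.6781 0.1387 0.015 ]
 [0.6652 0.0715 0.015 ]
 [0.602  0.1511 0.015 ]
 [0.5898 0.0837 0.015 ]] [0.63377132 0.11125728 0.015     ]
nose [0.5111 0.1319 0.1205] gap 3.18 top@.12 [0.5107 0.1305 0.12  ] sc@.12 [0.511  0.1338 0.12  ]
hinge [0.5179 0.1575 0.1237] gap 0.61 top@.12 [0.5184 0.1578 0.12  ] sc@.12 [0.5147 0.1599 0.12  ]
bL [0.5475 0.1538 0.1182] gap 1.18 top@.12 [0.5469 0.1529 0.12  ] sc@.12 [0.5491 0.1534 0.12  ]
bR [0.5423 0.1263 0.1202] gap 0.45 top@.12 [0.5424 0.1265 0.12  ] sc@.12 [0.5421 0.1262 0.12  ]
shankend [0.6781 0.104  0.1214] gap 0.01 top@.12 [0.6786 0.1041 0.12  ] sc@.12 [0.6772 0.1046 0.12  ]
griptop (array([ 0.43261836, -0.24240505,  0.1107281 ]), np.float64(1.2088987454349522)) [ 0.43244191 -0.24273394  0.112     ] [ 0.43408108 -0.24168602  0.112     ]
body top disc [ 0.43978667 -0.24100364  0.032     ] top [ 0.42993175 -0.24061882  0.03      ]
ring ends [array([ 0.42598822, -0.25447786,  0.056     ]), array([ 0.43564344, -0.22859559,  0.056     ])]
```

```bash
cat >> h.py <<'E'
from scipy.spatial.transform import Rotation as Ro
def delta(pos,yaw_deg=None):
    "numbers for a row; yaw = world angle of tool y, tool down"
    o=status.get_obs();R=o['tool_rot'];d=R.T@(np.array(pos)-o['eef_pos'])/.1
    r=np.zeros(3)
    if yaw_deg is not None:
        a=np.radians(yaw_deg);y=np.array([np.cos(a),np.sin(a),0]);z=np.array([0,0,-1.]);T=np.stack([np.cross(y,z),y,z],1)
        r=Ro.from_matrix(R.T@T).as_rotvec()/(2*np.pi)
    print('t',round(o['t'],2),'pos',o['eef_pos'].round(4),'yaw',round(np.degrees(np.arctan2(R[1,1],R[0,1])),2),'F',o['force'].round(1),'w',round(o['grip_width'],4));print('delta',d.round(3),r.round(4))
E
python3 - <<'E'
from h import *
delta((.4315,-.2418,.18),-20.5)
for n,p in(('pinkbase',(470,281)),('blue',(456,312)),('pinkhook',(360,212)),('box',(560,250)),('barrel',(460,204))): print(n,onz('top',p,.03))
E
```

```text
t 0.1 pos [ 0.1313 -0.5848  0.2219] yaw -77.35 F [-0.3  0.   0.1] w 0.088
delta [ 3.68  -2.689  0.424] [-0.0002 -0.0002 -0.1579]
pinkbase [ 0.4175874  -0.32058302  0.03      ]
blue [ 0.34799764 -0.28336953  0.03      ]
pinkhook [ 0.5878693  -0.07389368  0.03      ]
box [ 0.48325058 -0.53468646  0.03      ]
barrel [ 0.5999057  -0.31082385  0.03      ]
```

>>> send_rows(
  deltas=[
    [0.2, -0.4, 0, 0, 0, -0.02, 0.14],
    [0.4, -0.7, 0, 0, 0, -0.04, 0.14],
    [0.5, -1, 0, 0, 0, -0.06, 0.14],
    [0.5, -1, 0, 0, 0, -0.08, 0.14],
    [0.5, -1, 0, 0, 0, -0.1, 0.14],
    [0.5, -1, 0, 0, 0, -0.12, 0.14],
    [0.5, -1, 0, 0, 0, -0.14, 0.14],
    [0.5, -1, 0, 0, 0, -0.158, 0.14],
    [0.5, -1, 0, 0, 0, -0.158, 0.14],
  ],
  grip_force=30,
)

```text
t: 0.85
eef_pos: [0.1582, -0.4765, 0.2223]
tool_rot: [[0.346, 0.938, -0.0], [0.938, -0.346, 0.001], [0.001, -0.0, -1.0]]
force: [1.2, 0.1, 0.1]
grip_width: 0.0497
```

```bash
python3 - <<'E'
from h import *
delta((.4315,-.2418,.18),-20.5)
E
```

```text
t 0.85 pos [ 0.1582 -0.4765  0.2223] yaw -20.22 F [1.2 0.1 0.1] w 0.0497
delta [3.146 1.753 0.425] [-0.0001 -0.0001  0.0008]
```

>>> send_rows(
  deltas=[
    [0.35, 0.2, 0, 0, 0, 0, 0.14],
    [0.7, 0.4, 0, 0, 0, 0, 0.14],
    [1, 0.58, 0, 0, 0, 0, 0.14],
  ],
)

```text
t: 1.1
eef_pos: [0.2482, -0.402, 0.2223]
tool_rot: [[0.356, 0.935, 0.0], [0.935, -0.356, 0.001], [0.001, -0.0, -1.0]]
force: [0.4, -0.7, -0.8]
grip_width: 0.0501
```

>>> send_rows(
  deltas=[
    [0.35, 0.2, 0, 0, 0, 0, 0.14],
    [0.7, 0.4, 0, 0, 0, 0, 0.14],
    [1, 0.58, 0, 0, 0, 0, 0.14],
  ],
)

```text
t: 1.35
eef_pos: [0.3381, -0.3281, 0.2225]
tool_rot: [[0.354, 0.935, 0.0], [0.935, -0.354, 0.001], [0.001, -0.0, -1.0]]
force: [0.4, 0.3, -0.6]
grip_width: 0.0499
```

>>> send_rows(
  deltas=[
    [0.35, 0.2, 0, 0, 0, 0, 0.14],
    [0.7, 0.4, 0, 0, 0, 0, 0.14],
    [0.9, 0.5, 0, 0, 0, 0, 0.14],
    [1, 0.58, 0, 0, 0, 0, 0.14],
    [1, 0.58, 0, 0, 0, 0, 0.14],
    [1, 0.58, 0, 0, 0, 0, 0.14],
  ],
)

```text
t: 1.85
eef_pos: [0.426, -0.2569, 0.2224]
tool_rot: [[0.35, 0.937, -0.001], [0.937, -0.35, -0.0], [-0.0, -0.001, -1.0]]
force: [0.2, -0.2, 0.1]
grip_width: 0.0499
```

```bash
python3 - <<'E'
from h import *
delta((.4315,-.2418,.15),-20.5)
s=viewer.camera('scene')[:,:,::-1];t=viewer.camera('top')[:,:,::-1]
o=np.hstack([crop(s,110,170,230,300,3),cv2.resize(crop(t,400,220,520,350,3),(360,390))])
cv2.imwrite('pics/g1.png',o)
E
```

```text
t 1.85 pos [ 0.426  -0.2569  0.2224] yaw -20.48 F [ 0.2 -0.2  0.1] w 0.0499
delta [ 0.161 -0.001  0.724] [-0.0001  0.0001  0.    ]
```

View pics/g1.png

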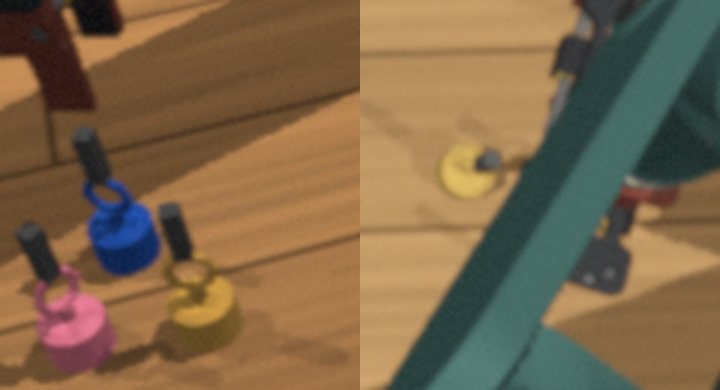

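>>> send_rows(
  deltas=[
    [0.16, 0, 0, 0, 0, 0, 0.14],
    [0.16, 0, 0.4, 0, 0, 0, 0.14],
    [0.16, 0, 0.72, 0, 0, 0, 0.14],
    [0.16, 0, 0.92, 0, 0, 0, 0.14],
    [0.16, 0, 0.92, 0, 0, 0, 0.14],
    [0.16, 0, 0.92, 0, 0, 0, 0.14],
  ],
)

```text
t: 2.45
eef_pos: [0.4303, -0.2422, 0.1301]
tool_rot: [[0.352, 0.936, -0.002], [0.936, -0.352, 0.002], [0.001, -0.003, -1.0]]
force: [0.2, 0.4, -0.3]
grip_width: 0.0501
```

```bash
python3 - <<'E'
from h import *
delta((.4315,-.2418,.079),-20.5)
print(proj('scene',status.get_obs()['eef_pos']))
s=viewer.camera('scene')[:,:,::-1]
cv2.imwrite('pics/g2.png',crop(s,110,170,230,300,4))
E
```

```text
t 2.45 pos [ 0.4303 -0.2422  0.1301] yaw -20.6 F [ 0.2  0.4 -0.3] w 0.0501
delta [0.007 0.011 0.511] [-0.0004 -0.0001 -0.0003]
[163.11281904 231.10469495]
```

View pics/g2.png

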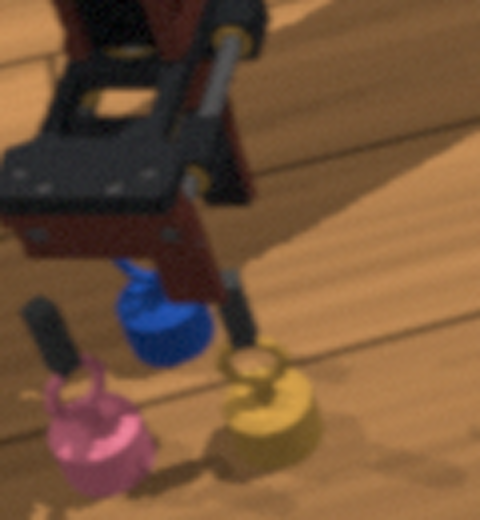

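The near finger's tip is at crop (195,298), with the grip just beside it at (235,280). That matches the jaws straddling the grip, so I'll descend and grip.

>>> send_rows(
  deltas=[
    [0.01, 0.01, 0.1, 0, 0, 0, 0.14],
    [0.01, 0.01, 0.25, 0, 0, 0, 0.14],
    [0.01, 0.01, 0.4, 0, 0, 0, 0.14],
    [0.01, 0.01, 0.5, 0, 0, 0, 0.14],
    [0.01, 0.01, 0.51, 0, 0, 0, 0.14],
    [0.01, 0.01, 0.51, 0, 0, 0, 0.14],
  ],
)

```text
t: 3.0
eef_pos: [0.4331, -0.2412, 0.0797]
tool_rot: [[0.35, 0.937, -0.0], [0.937, -0.35, 0.0], [0.0, -0.0, -1.0]]
force: [-0.4, -0.0, 0.5]
grip_width: 0.0501
```

```bash
python3 - <<'E'
from h import *
delta((.4315,-.2418,.079),-20.5)
s=viewer.camera('scene')[:,:,::-1]
cv2.imwrite('pics/g3.png',crop(s,110,170,230,300,4))
E
```

```text
t 3.0 pos [ 0.4331 -0.2412  0.0797] yaw -20.48 F [-0.4 -0.   0.5] w 0.0501
delta [-0.011 -0.013  0.007] [-0.     -0.      0.0001]
```

View pics/g3.png

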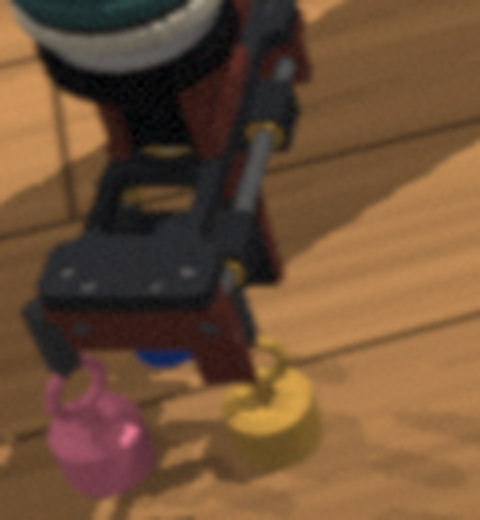

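>>> send_rows(
  deltas=[
    [0, 0, 0, 0, 0, 0, -0.4],
    [0, 0, 0, 0, 0, 0, -0.6],
    [0, 0, 0, 0, 0, 0, -0.7],
    [0, 0, 0, 0, 0, 0, -0.8],
    [0, 0, 0, 0, 0, 0, -1],
    [0, 0, 0, 0, 0, 0, -1],
    [0, 0, 0, 0, 0, 0, -1],
    [0, 0, 0, 0, 0, 0, -1],
  ],
  grip_force=35,
)

```text
t: 3.72
eef_pos: [0.4332, -0.241, 0.0798]
tool_rot: [[0.35, 0.937, 0.0], [0.937, -0.35, 0.0], [0.0, 0.0, -1.0]]
force: [0.8, 0.8, 3.2]
grip_width: 0.0124
```

>>> send_rows(
  deltas=[
    [0, 0, -0.05, 0, 0, 0, -1],
    [0, 0, -0.2, 0, 0, 0, -1],
    [0, 0, -0.4, 0, 0, 0, -1],
    [0, 0, -0.6, 0, 0, 0, -1],
    [0, 0, -0.75, 0, 0, 0, -1],
    [0, 0, -0.8, 0, 0, 0, -1],
    [0, 0, -0.8, 0, 0, 0, -1],
  ],
)

```text
t: 4.3
eef_pos: [0.4336, -0.2416, 0.1607]
tool_rot: [[0.35, 0.937, 0.002], [0.937, -0.35, -0.001], [-0.001, 0.002, -1.0]]
force: [0.4, 0.2, -3.4]
grip_width: 0.0126
```

```bash
python3 - <<'E'
from h import *
delta((.4331,-.2412,.16),-20.5)
s=viewer.camera('scene')[:,:,::-1];t=viewer.camera('top')[:,:,::-1]
cv2.imwrite('pics/g4.png',np.hstack([crop(s,110,150,230,300,3),crop(t,400,210,520,360,3)]))
E
```

```text
t 4.3 pos [ 0.4336 -0.2416  0.1607] yaw -20.47 F [ 0.4  0.2 -3.4] w 0.0126
delta [ 0.002 -0.006  0.007] [0.0003 0.0001 0.0001]
```

View pics/g4.png

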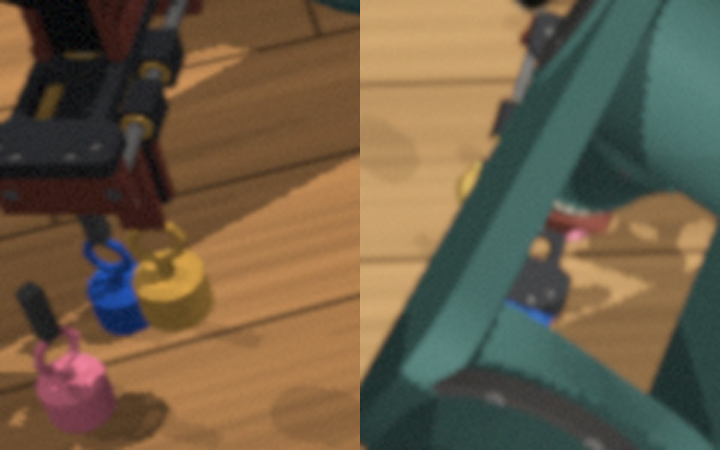

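>>> send_rows(
  deltas=[
    [0.1, -0.03, 0, 0, 0, -0.005, -1],
    [0.28, -0.09, 0, 0, 0, -0.01, -1],
    [0.5, -0.16, 0, 0, 0, -0.016, -1],
    [0.72, -0.23, 0, 0, 0, -0.022, -1],
    [0.94, -0.29, 0, 0, 0, -0.03, -1],
  ],
)

```text
t: 4.82
eef_pos: [0.4374, -0.1408, 0.1584]
tool_rot: [[0.165, 0.986, -0.003], [0.986, -0.165, 0.002], [0.001, -0.003, -1.0]]
force: [-0.0, 0.0, -3.5]
grip_width: 0.0124
```

```bash
python3 - <<'E'
from h import *
delta((.4546,.1374,.15),-9.5)
E
```

```text
t 4.82 pos [ 0.4374 -0.1408  0.1584] yaw -9.52 F [-0.   0.  -3.5] w 0.0124
delta [ 2.772 -0.29   0.088] [-0.0005 -0.0002 -0.    ]
```

>>> send_rows(
  deltas=[
    [0.22, -0.02, 0, 0, 0, 0, -1],
    [0.44, -0.04, 0, 0, 0, 0, -1],
    [0.66, -0.07, 0, 0, 0, 0, -1],
    [0.9, -0.1, 0, 0, 0, 0, -1],
  ],
)

```text
t: 5.15
eef_pos: [0.4428, -0.0507, 0.1586]
tool_rot: [[0.167, 0.986, -0.002], [0.986, -0.167, 0.001], [0.0, -0.003, -1.0]]
force: [0.9, 0.2, -3.9]
grip_width: 0.0125
```

>>> send_rows(
  deltas=[
    [0.22, -0.02, 0, 0, 0, 0, -1],
    [0.44, -0.04, 0, 0, 0, 0, -1],
    [0.66, -0.07, 0, 0, 0, 0, -1],
    [0.9, -0.1, 0, 0, 0, 0, -1],
  ],
)

```text
t: 5.48
eef_pos: [0.4478, 0.0395, 0.1586]
tool_rot: [[0.167, 0.986, -0.003], [0.986, -0.167, 0.0], [-0.0, -0.003, -1.0]]
force: [0.3, -0.1, -3.6]
grip_width: 0.0128
```

>>> send_rows(
  deltas=[
    [0.2, -0.02, 0, 0, 0, 0, -1],
    [0.4, -0.04, 0, 0, 0, 0, -1],
    [0.6, -0.06, 0, 0, 0, 0, -1],
    [0.75, -0.08, 0, 0, 0, 0, -1],
    [0.85, -0.09, 0, 0, 0, 0, -1],
    [0.9, -0.09, 0, 0, 0, 0, -1],
    [0.9, -0.09, 0, 0, 0, 0, -1],
    [0.9, -0.09, 0, 0, 0, 0, -1],
  ],
)

```text
t: 6.15
eef_pos: [0.4551, 0.1279, 0.1593]
tool_rot: [[0.167, 0.986, -0.001], [0.986, -0.167, -0.0], [-0.001, -0.001, -1.0]]
force: [-0.9, -0.2, -2.4]
grip_width: 0.0128
```

```bash
python3 - <<'E'
from h import *
delta((.4546,.1374,.1438),-9.5)
s=viewer.camera('scene')[:,:,::-1];t=viewer.camera('top')[:,:,::-1]
cv2.imwrite('pics/s5.png',s);cv2.imwrite('pics/t5.png',t)
cv2.imwrite('pics/g5.png',np.hstack([crop(s,330,130,450,290,3),crop(t,220,155,340,315,3)]))
E
```

```text
t 6.15 pos [0.4551 0.1279 0.1593] yaw -9.61 F [-0.9 -0.2 -2.4] w 0.0128
delta [ 0.093 -0.021  0.155] [-0.0001  0.0001 -0.0003]
```

View pics/g5.png

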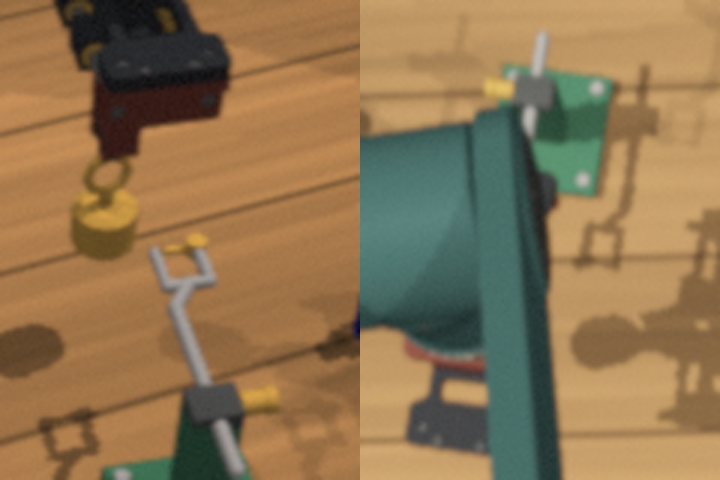

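```bash
python3 - <<'E'
from h import *
s=cv2.imread('pics/s5.png')
p=np.array([.4551,.1279,.1593])
R=Ro.from_euler('z',-9.6,degrees=True).as_matrix()
eye=p+[0,0,-.0238]
def S(w): return ((proj('scene',w)-[340,185]+.5)*10).round().astype(int)
im=crop(s,340,185,400,225,10)
im2=im.copy()
for a in np.linspace(0,2*np.pi,24,endpoint=False):
    cv2.circle(im2,tuple(S(eye+R@[0,.014*np.cos(a),.014*np.sin(a)])),3,(255,0,255),-1)
# body disc top rim and nose line
for a in np.linspace(0,2*np.pi,24,endpoint=False):
    cv2.circle(im2,tuple(S(eye+R@[.021*np.cos(a),.021*np.sin(a),-.024])),3,(255,255,0),-1)
cv2.imwrite('pics/g6.png',im2)
c=im.copy()
E
```

```text
(no output)
```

View pics/g6.png

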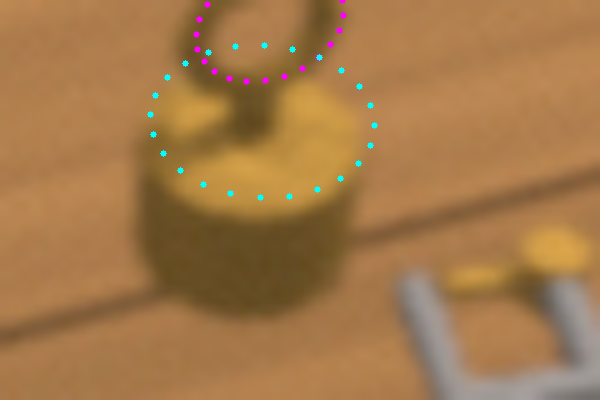

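>>> send_rows(
  deltas=[
    [0.05, 0, 0.05, 0, 0, 0, -1],
    [0.1, 0.05, 0.1, 0, 0, 0, -1],
    [0.11, 0.15, 0.15, 0, 0, 0, -1],
    [0.11, 0.25, 0.15, 0, 0, 0, -1],
    [0.11, 0.32, 0.15, 0, 0, 0, -1],
    [0.11, 0.36, 0.15, 0, 0, 0, -1],
    [0.11, 0.36, 0.15, 0, 0, 0, -1],
    [0.11, 0.36, 0.15, 0, 0, 0, -1],
  ],
)

```text
t: 6.92
eef_pos: [0.4931, 0.1328, 0.1447]
tool_rot: [[0.168, 0.986, -0.0], [0.986, -0.168, 0.0], [0.0, -0.0, -1.0]]
force: [0.1, 0.1, -4.1]
grip_width: 0.0126
```

```bash
python3 - <<'E'
from h import *
delta((.4923,.1326,.1438),-9.5)
s=viewer.camera('scene')[:,:,::-1];cv2.imwrite('pics/s7.png',s)
s=np.mean([s]+[viewer.camera('scene')[:,:,::-1] for _ in range(3)],0).astype(np.uint8)
cv2.imwrite('pics/s7m.png',s)
cv2.imwrite('pics/g7.png',crop(s,350,175,420,235,10))
E
```

```text
t 6.92 pos [0.4931 0.1328 0.1447] yaw -9.69 F [ 0.1  0.1 -4.1] w 0.0126
delta [-0.003 -0.008  0.009] [-0.     -0.     -0.0005]
```

View pics/g7.png

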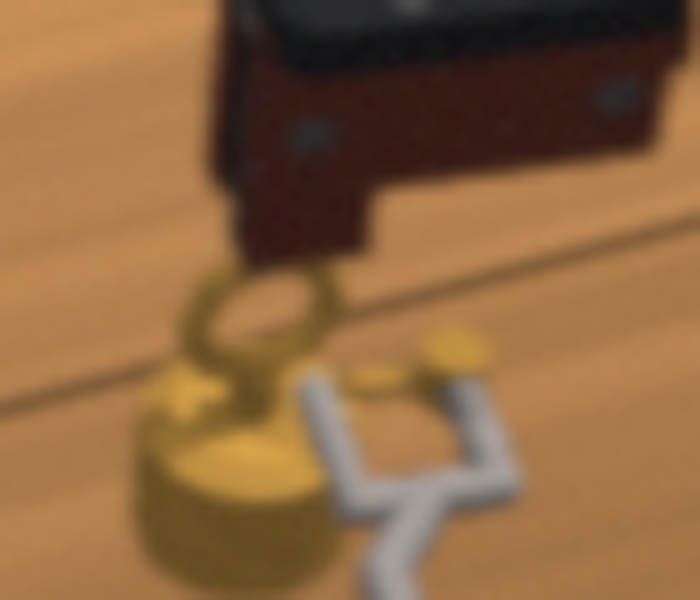

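```bash
python3 - <<'E'
from h import *
P=np.array([.4931,.1328,.1447]);a=np.radians(-9.6);ex=np.array([np.cos(a),np.sin(a),0]);ey=np.array([-np.sin(a),np.cos(a),0])
def px(x,y):return(350+x/10-.45,175+y/10-.45)
def onplane(uv):
    e,d=ray('scene',uv);return e+d*((P-e)@ex)/(d@ex)
for q in((196,325),(330,295),(262,355),(255,375)):
    w=onplane(px(*q));print(q,w.round(4),'rel tcp along ey',((w-P)@ey*1e3).round(1),'z',w[2].round(4))
S0=np.array([.6338,.1113,0])
for k,q in(('tip',(312,372)),('nose axis',(330,440)),('cornerR',(357,503)),('cornerL',(507,480)),('hinge',(457,355))):
    w=onz('scene',px(*q),.12);print(k,w.round(4),'along ex',((w-S0)@ex*1e3).round(1),'ey rel tcp',((w-P)@ey*1e3).round(1),'ex rel tcp',((w-P)@ex*1e3).round(1))
eye=P+[0,0,-.0238]
for y,z in((-.014,0),(.014,0),(0,-.014),(0,.014)): print(((proj('scene',eye+ey*y+[0,0,z])-[350,175]+.45)*10).round(0))
E
```

```text
(196, 325) [0.4907 0.1188 0.1194] rel tcp along ey -14.2 z 0.1194
(330, 295) [0.4949 0.1434 0.1223] rel tcp along ey 10.7 z 0.1223
(262, 355) [0.4929 0.1318 0.1092] rel tcp along ey -1.1 z 0.1092
(255, 375) [0.4928 0.1308 0.1042] rel tcp along ey -2.0 z 0.1042
tip [0.5098 0.1331 0.12  ] along ex -125.9 ey rel tcp 3.1 ex rel tcp 16.4
nose axis [0.5265 0.1289 0.12  ] along ex -108.7 ey rel tcp 1.7 ex rel tcp 33.6
cornerR [0.5423 0.1268 0.12  ] along ex -92.8 ey rel tcp 2.3 ex rel tcp 49.5
cornerL [0.5465 0.154  0.12  ] along ex -93.2 ey rel tcp 29.8 ex rel tcp 49.1
hinge [0.515  0.1595 0.12  ] along ex -125.2 ey rel tcp 29.9 ex rel tcp 17.2
[198. 319.]
[347. 298.]
[267. 363.]
[278. 253.]
```

The ring's sides are at crop (196,325) and (330,295). The eye centre lies 4 mm to the -y side of the nose line at z≈0.120, and the nose tip, at (312,372), is about 16 mm ahead of the ring wire. That fits the description, so I'll advance in small steps and watch the force.

>>> send_rows(
  deltas=[
    [0, 0.02, 0, 0, 0, 0, -1],
    [0, 0.04, 0, 0, 0, 0, -1],
    [0, 0.06, 0, 0, 0, 0, -1],
    [0, 0.08, 0, 0, 0, 0, -1],
    [0, 0.1, 0, 0, 0, 0, -1],
    [0, 0.11, 0, 0, 0, 0, -1],
    [0, 0.12, 0, 0, 0, 0, -1],
    [0, 0.12, 0, 0, 0, 0, -1],
  ],
)

```text
t: 7.78
eef_pos: [0.505, 0.1309, 0.1447]
tool_rot: [[0.168, 0.986, 0.0], [0.986, -0.168, 0.0], [0.0, 0.0, -1.0]]
force: [-0.8, 0.3, -4.1]
grip_width: 0.0129
```

>>> send_rows(
  deltas=[
    [0, 0.01, 0, 0, 0, 0, -1],
    [0, 0.02, 0, 0, 0, 0, -1],
    [0, 0.03, 0, 0, 0, 0, -1],
    [0, 0.04, 0, 0, 0, 0, -1],
    [0, 0.05, 0, 0, 0, 0, -1],
    [0, 0.05, 0, 0, 0, 0, -1],
  ],
)

```text
t: 8.28
eef_pos: [0.5099, 0.1301, 0.1447]
tool_rot: [[0.168, 0.986, 0.0], [0.986, -0.168, 0.0], [0.0, 0.0, -1.0]]
force: [-0.6, -0.7, -3.5]
grip_width: 0.0127
```

>>> send_rows(
  deltas=[
    [0, 0.01, 0, 0, 0, 0, -1],
    [0, 0.02, 0, 0, 0, 0, -1],
    [0, 0.03, 0, 0, 0, 0, -1],
    [0, 0.04, 0, 0, 0, 0, -1],
    [0, 0.04, 0, 0, 0, 0, -1],
  ],
)

```text
t: 8.7
eef_pos: [0.5133, 0.1293, 0.1445]
tool_rot: [[0.168, 0.986, -0.001], [0.986, -0.168, -0.0], [-0.0, -0.001, -1.0]]
force: [-2.3, -0.2, -3.8]
grip_width: 0.0129
```

```bash
python3 - <<'E'
from h import *
delta((.4923,.1326,.1438),-9.6)
s=viewer.camera('scene')[:,:,::-1]
cv2.imwrite('pics/g8.png',crop(s,350,175,420,235,10))
E
```

```text
t 8.7 pos [0.5133 0.1293 0.1445] yaw -9.67 F [-2.3 -0.2 -3.8] w 0.0129
delta [-0.003 -0.213  0.008] [-0.0001  0.     -0.0002]
```

View pics/g8.png

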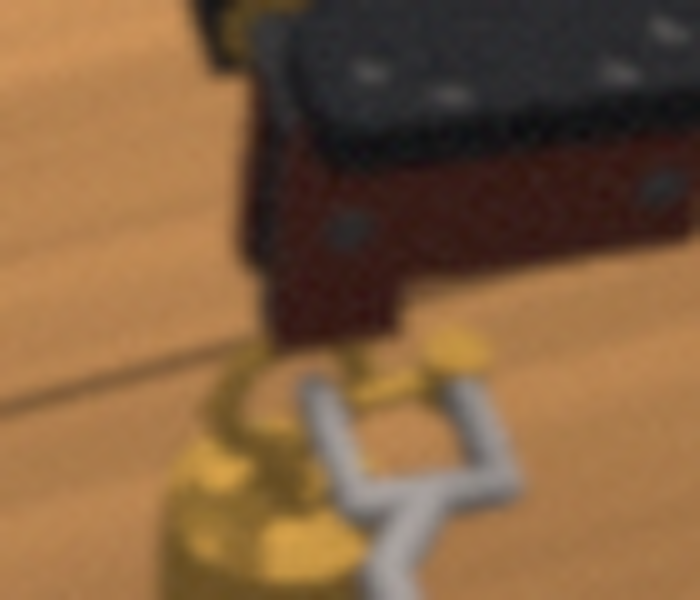

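The nose tip at (315,380) now shows inside the ring. The gate has just begun to yield at about 2.3 N, so I'll keep going in short steps.

>>> send_rows(
  deltas=[
    [0, 0.01, 0, 0, 0, 0, -1],
    [0, 0.02, 0, 0, 0, 0, -1],
    [0, 0.03, 0, 0, 0, 0, -1],
    [0, 0.04, 0, 0, 0, 0, -1],
    [0, 0.05, 0, 0, 0, 0, -1],
    [0, 0.06, 0, 0, 0, 0, -1],
    [0, 0.06, 0, 0, 0, 0, -1],
  ],
)

```text
t: 9.33
eef_pos: [0.5196, 0.1283, 0.1446]
tool_rot: [[0.168, 0.986, -0.0], [0.986, -0.168, -0.0], [-0.0, -0.0, -1.0]]
force: [-3.0, -0.3, -2.7]
grip_width: 0.0127
```

>>> send_rows(
  deltas=[
    [0, 0.01, 0, 0, 0, 0, -1],
    [0, 0.02, 0, 0, 0, 0, -1],
    [0, 0.03, 0, 0, 0, 0, -1],
    [0, 0.04, 0, 0, 0, 0, -1],
    [0, 0.05, 0, 0, 0, 0, -1],
    [0, 0.06, 0, 0, 0, 0, -1],
    [0, 0.06, 0, 0, 0, 0, -1],
  ],
)

```text
t: 9.92
eef_pos: [0.5259, 0.1271, 0.1447]
tool_rot: [[0.168, 0.986, 0.001], [0.986, -0.168, -0.0], [-0.0, 0.001, -1.0]]
force: [-1.1, -2.0, -2.6]
grip_width: 0.0123
```

>>> send_rows(
  deltas=[
    [0, 0.01, 0, 0, 0, 0, -1],
    [0, 0.02, 0, 0, 0, 0, -1],
    [0, 0.03, 0, 0, 0, 0, -1],
    [0, 0.03, 0, 0, 0, 0, -1],
  ],
)

```text
t: 10.25
eef_pos: [0.5291, 0.1266, 0.1448]
tool_rot: [[0.168, 0.986, 0.001], [0.986, -0.168, -0.0], [-0.0, 0.001, -1.0]]
force: [-2.0, -2.9, -4.4]
grip_width: 0.0125
```

```bash
python3 - <<'E'
from h import *
delta((.4923,.1326,.1438),-9.6)
s=viewer.camera('scene')[:,:,::-1]
cv2.imwrite('pics/g9.png',crop(s,350,175,420,235,10))
E
```

```text
t 10.25 pos [0.5291 0.1266 0.1448] yaw -9.67 F [-2.  -2.9 -4.4] w 0.0125
delta [-0.002 -0.373  0.01 ] [ 0.0002  0.     -0.0002]
```

View pics/g9.png

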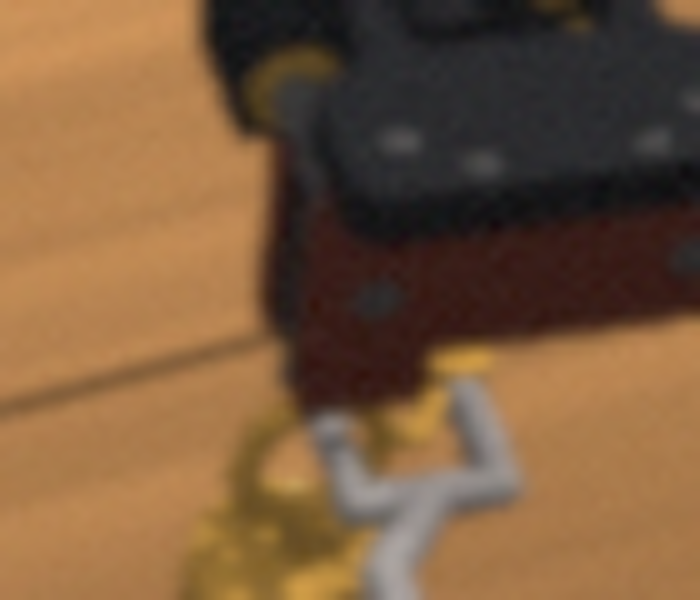

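>>> send_rows(
  deltas=[
    [0, 0.01, 0, 0, 0, 0, -1],
    [0, 0.02, 0, 0, 0, 0, -1],
    [0, 0.03, 0, 0, 0, 0, -1],
    [0, 0.03, 0, 0, 0, 0, -1],
  ],
)

```text
t: 10.63
eef_pos: [0.5326, 0.1267, 0.145]
tool_rot: [[0.168, 0.986, 0.002], [0.986, -0.168, 0.001], [0.001, 0.002, -1.0]]
force: [-0.1, 1.1, -3.9]
grip_width: 0.0124
```

>>> send_rows(
  deltas=[
    [0, 0.01, 0, 0, 0, 0, -1],
    [0, 0.02, 0, 0, 0, 0, -1],
    [0, 0.02, 0, 0, 0, 0, -1],
  ],
)

```text
t: 10.88
eef_pos: [0.534, 0.1264, 0.1449]
tool_rot: [[0.168, 0.986, 0.001], [0.986, -0.168, 0.001], [0.001, 0.001, -1.0]]
force: [-0.5, -0.3, -3.5]
grip_width: 0.0126
```

```bash
python3 - <<'E'
from h import *
delta((.4923,.1326,.1438),-9.6)
s=viewer.camera('scene')[:,:,::-1]
cv2.imwrite('pics/g10.png',crop(s,350,175,420,235,10))
E
```

```text
t 10.88 pos [0.534  0.1264 0.1449] yaw -9.67 F [-0.5 -0.3 -3.5] w 0.0126
delta [-0.009 -0.421  0.01 ] [ 0.0001 -0.0001 -0.0002]
```

View pics/g10.png

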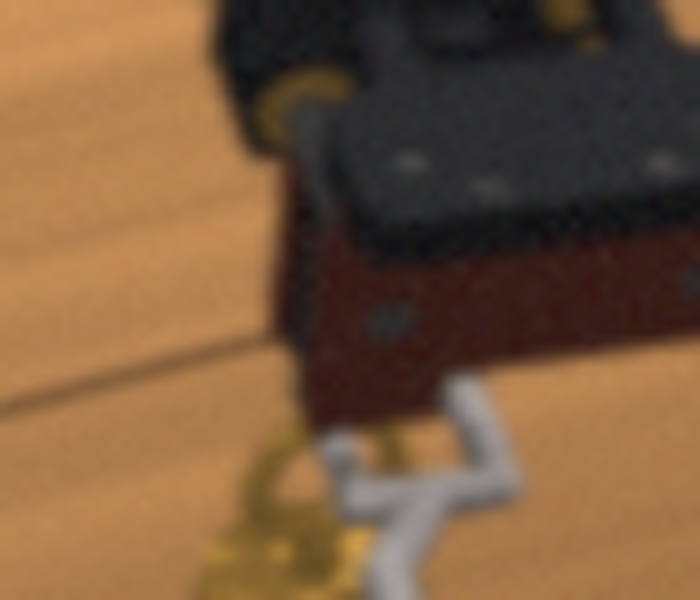

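The force has dropped from 3.5 N to zero and the swung gate no longer shows in the U, so the eye has passed and the gate has snapped shut. Next I'll move the eye centrally under the nose, off the back, and lower it.

>>> send_rows(
  deltas=[
    [0.01, -0.01, 0, 0, 0, 0, -1],
    [0.02, -0.02, 0, 0, 0, 0, -1],
    [0.03, -0.03, 0, 0, 0, 0, -1],
    [0.04, -0.04, 0, 0, 0, 0, -1],
    [0.04, -0.04, 0.01, 0, 0, 0, -1],
    [0.04, -0.04, 0.02, 0, 0, 0, -1],
    [0.04, -0.04, 0.03, 0, 0, 0, -1],
    [0.04, -0.04, 0.04, 0, 0, 0, -1],
    [0.04, -0.04, 0.05, 0, 0, 0, -1],
    [0.04, -0.04, 0.06, 0, 0, 0, -1],
    [0.04, -0.04, 0.065, 0, 0, 0, -1],
    [0.04, -0.04, 0.065, 0, 0, 0, -1],
  ],
)

```text
t: 11.93
eef_pos: [0.53, 0.1306, 0.138]
tool_rot: [[0.168, 0.986, -0.0], [0.986, -0.168, 0.0], [0.0, -0.0, -1.0]]
force: [-0.7, -0.5, -3.0]
grip_width: 0.0125
```

```bash
python3 - <<'E'
from h import *
delta((.4923,.1326,.1363),-9.6)
s=viewer.camera('scene')[:,:,::-1]
cv2.imwrite('pics/g11.png',crop(s,350,175,420,235,10))
E
```

```text
t 11.93 pos [0.53   0.1306 0.138 ] yaw -9.67 F [-0.7 -0.5 -3. ] w 0.0125
delta [-0.044 -0.374  0.017] [-0.     -0.     -0.0002]
```

View pics/g11.png

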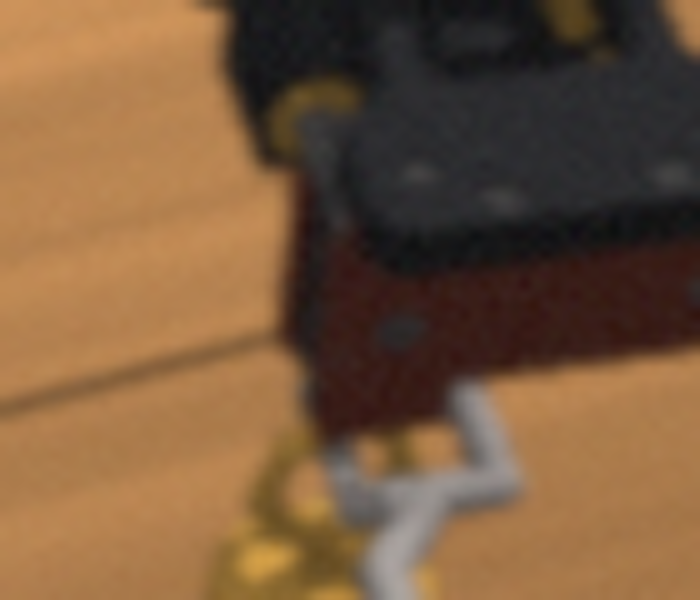

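>>> send_rows(
  deltas=[
    [0, 0, 0.005, 0, 0, 0, -1],
    [0, 0, 0.01, 0, 0, 0, -1],
    [0, 0, 0.01, 0, 0, 0, -1],
  ],
)

```text
t: 12.23
eef_pos: [0.53, 0.1307, 0.1372]
tool_rot: [[0.168, 0.986, -0.0], [0.986, -0.168, 0.0], [0.0, -0.0, -1.0]]
force: [-0.2, -0.1, -2.2]
grip_width: 0.0129
```

>>> send_rows(
  deltas=[
    [0, 0, 0.005, 0, 0, 0, -1],
    [0, 0, 0.008, 0, 0, 0, -1],
    [0, 0, 0.008, 0, 0, 0, -1],
  ],
)

```text
t: 12.48
eef_pos: [0.5301, 0.1307, 0.1366]
tool_rot: [[0.168, 0.986, 0.0], [0.986, -0.168, 0.0], [0.0, 0.0, -1.0]]
force: [-0.2, -0.7, -1.6]
grip_width: 0.013
```

>>> send_rows(
  deltas=[
    [0, 0, 0.003, 0, 0, 0, -1],
    [0, 0, 0.006, 0, 0, 0, -1],
    [0, 0, 0.006, 0, 0, 0, -1],
    [0, 0, 0.006, 0, 0, 0, -1],
  ],
)

```text
t: 12.82
eef_pos: [0.5302, 0.1307, 0.1362]
tool_rot: [[0.168, 0.986, 0.001], [0.986, -0.168, 0.0], [0.0, 0.0, -1.0]]
force: [-2.0, 0.1, 4.6]
grip_width: 0.0127
```

```bash
python3 - <<'E'
from h import *
o=status.get_obs();print(o['force'],o['torque'],o['eef_pos'])
E
```

```text
[-2.03239581  0.12992425  4.59148223] [-0.00344481  0.2387091   0.00506905] [0.53023882 0.13072037 0.13623458]
```

>>> send_rows(
  deltas=[
    [0, 0, -0.003, 0, 0, 0, -1],
    [0, 0, -0.003, 0, 0, 0, -1],
    [0, 0, -0.003, 0, 0, 0, -1],
  ],
)

```text
t: 13.07
eef_pos: [0.5302, 0.1307, 0.1363]
tool_rot: [[0.168, 0.986, 0.0], [0.986, -0.168, 0.0], [0.0, 0.0, -1.0]]
force: [-0.4, 0.3, 3.5]
grip_width: 0.0129
```

```bash
python3 - <<'E'
from h import *
o=status.get_obs();print(o['force'],o['torque'],o['eef_pos'])
s=viewer.camera('scene')[:,:,::-1];t=viewer.camera('top')[:,:,::-1]
cv2.imwrite('pics/g12.png',np.hstack([crop(s,350,175,420,245,6),crop(t,235,165,305,235,5).repeat(1,0)[:350].copy() if 0 else crop(t,235,175,305,245,6)[:,:380]]))
E
```

```text
[-0.43992915  0.30013608  3.5281748 ] [-0.01539679  0.18340291 -0.00586626] [0.53020343 0.13073166 0.1362689 ]
```

View pics/g12.png

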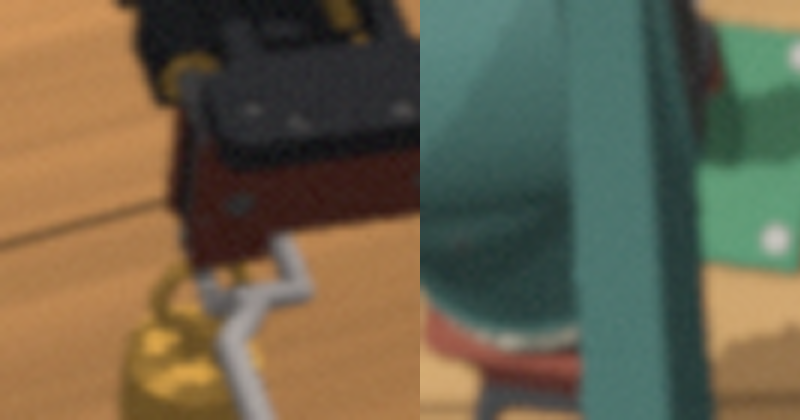

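>>> send_rows(
  deltas=[
    [0, 0, -0.003, 0, 0, 0, -1],
    [0, 0, -0.003, 0, 0, 0, -1],
    [0, 0, -0.003, 0, 0, 0, -1],
  ],
)

```text
t: 13.42
eef_pos: [0.5302, 0.1307, 0.1364]
tool_rot: [[0.168, 0.986, 0.0], [0.986, -0.168, 0.0], [0.0, 0.0, -1.0]]
force: [0.4, -0.2, 1.5]
grip_width: 0.0127
```

>>> send_rows(
  deltas=[
    [0, 0, -0.002, 0, 0, 0, -1],
    [0, 0, -0.002, 0, 0, 0, -1],
    [0, 0, -0.002, 0, 0, 0, -1],
  ],
)

```text
t: 13.67
eef_pos: [0.5301, 0.1307, 0.1365]
tool_rot: [[0.168, 0.986, 0.0], [0.986, -0.168, 0.0], [0.0, 0.0, -1.0]]
force: [0.5, 0.0, 0.7]
grip_width: 0.0123
```

>>> send_rows(
  deltas=[
    [0, 0, 0, 0, 0, 0, -1],
    [0, 0, 0, 0, 0, 0, -1],
    [0, 0, 0, 0, 0, 0, -1],
  ],
  grip_force=3,
)

```text
t: 13.92
eef_pos: [0.53, 0.1306, 0.1365]
tool_rot: [[0.168, 0.986, -0.0], [0.986, -0.168, 0.0], [0.0, -0.0, -1.0]]
force: [1.0, 0.5, -1.9]
grip_width: 0.012
```

>>> send_rows(
  deltas=[
    [0, 0, 0, 0, 0, 0, -0.7],
    [0, 0, 0, 0, 0, 0, -0.69],
    [0, 0, 0, 0, 0, 0, -0.68],
    [0, 0, 0, 0, 0, 0, -0.67],
    [0, 0, 0, 0, 0, 0, -0.66],
    [0, 0, 0, 0, 0, 0, -0.65],
    [0, 0, 0, 0, 0, 0, -0.64],
    [0, 0, 0, 0, 0, 0, -0.62],
    [0, 0, 0, 0, 0, 0, -0.6],
    [0, 0, 0, 0, 0, 0, -0.6],
  ],
)

```text
t: 14.75
eef_pos: [0.53, 0.1306, 0.1366]
tool_rot: [[0.168, 0.986, -0.0], [0.986, -0.168, 0.0], [0.0, -0.0, -1.0]]
force: [0.1, -0.7, 0.5]
grip_width: 0.0174
```

```bash
python3 - <<'E'
from h import *
o=status.get_obs();print(o['t'],o['force'],o['torque'],o['eef_pos'],o['grip_width'])
s=viewer.camera('scene')[:,:,::-1]
cv2.imwrite('pics/g13.png',crop(s,350,175,420,245,8))
E
```

```text
14.75 [ 0.13789648 -0.65094492  0.48234226] [-0.03839704 -0.08428918  0.02001379] [0.53003685 0.13063514 0.13658715] 0.017390384151444994
```

View pics/g13.png

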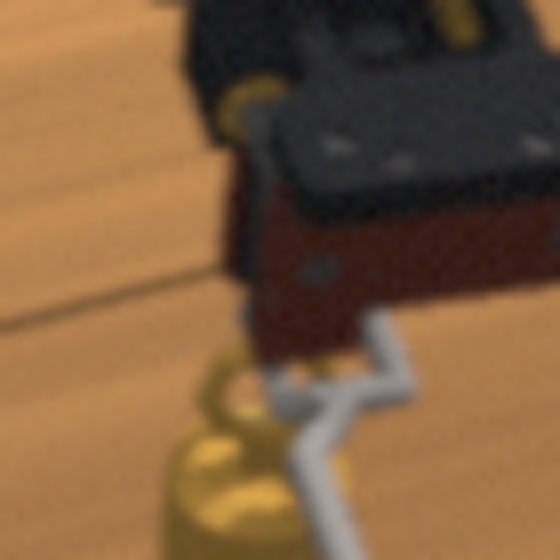

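>>> send_rows(
  deltas=[
    [0, 0, 0, 0, 0, 0, -0.6],
    [0, 0, 0, 0, 0, 0, -0.6],
    [0, 0, 0, 0, 0, 0, -0.5],
    [0, 0, 0, 0, 0, 0, -0.4],
    [0, 0, 0, 0, 0, 0, -0.3],
    [0, 0, 0, 0, 0, 0, -0.2],
    [0, 0, 0, 0, 0, 0, -0.2],
    [0, 0, -0.05, 0, 0, 0, -0.2],
    [0, 0, -0.12, 0, 0, 0, -0.2],
    [0, 0, -0.2, 0, 0, 0, -0.2],
    [0, 0, -0.35, 0, 0, 0, -0.2],
    [0, 0, -0.5, 0, 0, 0, -0.2],
    [0, 0, -0.7, 0, 0, 0, -0.2],
    [0, 0, -0.9, 0, 0, 0, -0.2],
    [0, 0, -1, 0, 0, 0, -0.2],
    [0, 0, -1, 0, 0, 0, -0.2],
  ],
)

```text
t: 16.13
eef_pos: [0.532, 0.1309, 0.2397]
tool_rot: [[0.168, 0.986, 0.006], [0.986, -0.168, 0.001], [0.002, 0.006, -1.0]]
force: [-0.2, -0.1, 0.2]
grip_width: 0.0353
```

```bash
python3 - <<'E'
from h import *
o=status.get_obs();print(o['t'],o['force'],o['eef_pos'],o['grip_width'])
s=viewer.camera('scene')[:,:,::-1]
cv2.imwrite('pics/g14.png',crop(s,350,165,420,245,7))
E
```

```text
16.1333 [-0.23163058 -0.09873618  0.24587659] [0.53196005 0.13091419 0.23974678] 0.03526352226860822
```

View pics/g14.png

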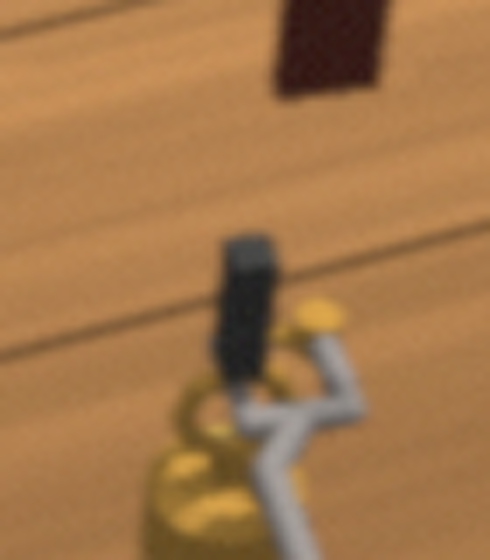

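The weight hangs with its ring at (235,410) around the nose, the grip is upright at (245,310), and the shut gate shows at (290,330). I'll back away, let it settle and check both views.

>>> send_rows(
  deltas=[
    [-0.1, -0.1, -0.1, 0, 0, 0, -0.2],
    [-0.4, -0.2, -0.2, 0, 0, 0, -0.2],
    [-0.7, -0.4, -0.2, 0, 0, 0, -0.2],
    [-1, -0.6, -0.2, 0, 0, 0, -0.2],
    [-1, -0.8, -0.2, 0, 0, 0, -0.2],
    [-1, -0.8, -0.2, 0, 0, 0, -0.2],
  ],
)

```text
t: 16.68
eef_pos: [0.4293, 0.0449, 0.255]
tool_rot: [[0.17, 0.985, -0.006], [0.985, -0.17, 0.0], [-0.0, -0.006, -1.0]]
force: [0.2, -0.4, -0.6]
grip_width: 0.035
```

>>> send_rows(
  deltas=[
    [-0.3, 0, 0, 0, 0, 0, -0.2],
    [-0.6, 0, 0, 0, 0, 0, -0.2],
    [-1, 0, 0, 0, 0, 0, -0.2],
    [-1, 0, 0, 0, 0, 0, -0.2],
    [-1, 0, 0, 0, 0, 0, -0.2],
    [-1, 0, 0, 0, 0, 0, -0.2],
    [-1, 0, 0, 0, 0, 0, -0.2],
    [-1, 0, 0, 0, 0, 0, -0.2],
  ],
)

```text
t: 17.35
eef_pos: [0.4178, -0.0518, 0.2563]
tool_rot: [[0.166, 0.986, -0.0], [0.986, -0.166, 0.001], [0.001, -0.001, -1.0]]
force: [-0.1, -0.1, 0.1]
grip_width: 0.0347
```

```bash
python3 - <<'E'
from h import *
o=status.get_obs();print(o['t'],o['force'],o['eef_pos'])
S=[viewer.camera('scene')[:,:,::-1] for _ in range(1)];t=viewer.camera('top')[:,:,::-1]
cv2.imwrite('pics/s15.png',S[0]);cv2.imwrite('pics/t15.png',t)
cv2.imwrite('pics/g15.png',np.hstack([crop(S[0],350,175,420,255,5),crop(t,235,165,325,245,5)]))
E
```

```text
17.35 [-0.0984828  -0.08474596  0.13454798] [ 0.41776244 -0.05180322  0.25626846]
```

View pics/g15.png

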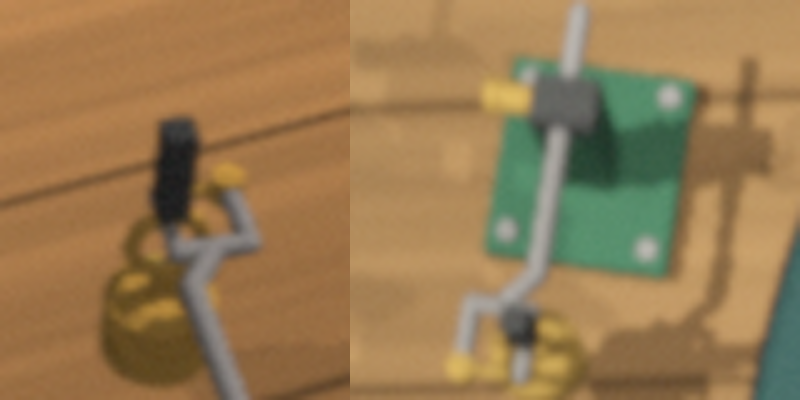

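>>> send_rows(
  deltas=[
    [0, 0, 0, 0, 0, 0, -0.2],
    [0, 0, 0, 0, 0, 0, -0.2],
    [0, 0, 0, 0, 0, 0, -0.2],
    [0, 0, 0, 0, 0, 0, -0.2],
    [0, 0, 0, 0, 0, 0, -0.2],
    [0, 0, 0, 0, 0, 0, -0.2],
    [0, 0, 0, 0, 0, 0, -0.2],
    [0, 0, 0, 0, 0, 0, -0.2],
    [0, 0, 0, 0, 0, 0, -0.2],
    [0, 0, 0, 0, 0, 0, -0.2],
    [0, 0, 0, 0, 0, 0, -0.2],
    [0, 0, 0, 0, 0, 0, -0.2],
    [0, 0, 0, 0, 0, 0, -0.2],
    [0, 0, 0, 0, 0, 0, -0.2],
    [0, 0, 0, 0, 0, 0, -0.2],
    [0, 0, 0, 0, 0, 0, -0.2],
  ],
)

```text
t: 18.78
eef_pos: [0.4176, -0.0531, 0.2566]
tool_rot: [[0.168, 0.986, -0.0], [0.986, -0.168, 0.0], [0.0, -0.0, -1.0]]
force: [-0.2, 0.7, -1.0]
grip_width: 0.035
```

```bash
python3 - <<'E'
from h import *
s=viewer.camera('scene')[:,:,::-1];a=cv2.imread('pics/s15.png')
t=viewer.camera('top')[:,:,::-1];b=cv2.imread('pics/t15.png')
s0=cv2.imread('pics/scene0.png')
d=cv2.absdiff(s,a).max(2);print('last 1.4s: scene diff in hook box',d[175:260,345:425].max(),d[175:260,345:425].mean(),'bg',d[300:400,450:600].max(),cv2.absdiff(t,b).max(2)[170:245,240:310].max())
d0=cv2.absdiff(s,s0).max(2)
for n,(x0,y0,x1,y1) in dict(barrel=(130,325,175,385),vial=(440,210,475,250),key=(250,220,280,270),slug=(465,265,500,295),pinkw=(110,240,155,300),bluew=(130,205,165,265),stand=(360,255,430,340),pinkst=(240,255,315,395)).items():print(n,round(d0[y0:y1,x0:x1].mean(),1),d0[y0:y1,x0:x1].max())
cv2.imwrite('pics/s16.png',s);print(status.get_obs()['t'])
E
```

```text
last 1.4s: scene diff in hook box 16 2.1458823529411766 bg 12 8
barrel 6.3 62
vial 15.1 26
key 12.7 27
slug 9.6 31
pinkw 31.9 107
bluew 33.5 121
stand 6.8 70
pinkst 5.0 26
18.8833
```

View pics/s16.png

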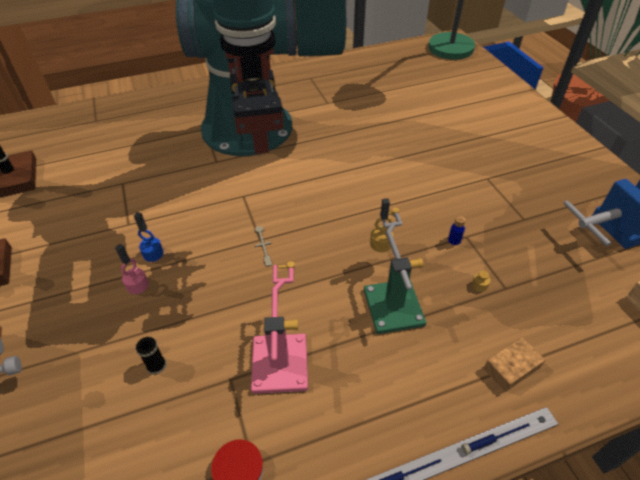

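```bash
python3 - <<'E'
from h import *
p=np.array([.53,.1306,0])
for n in('top','scene'): print(n,'expected vertical: griptop',proj(n,p+[0,0,.168]).round(1),'bodytop',proj(n,p+[0,0,.088]).round(1),'underside',proj(n,p+[0,0,.056]).round(1))
t=cv2.imread('pics/t15.png');s=cv2.imread('pics/s16.png')
cv2.imwrite('pics/g17.png',np.hstack([crop(s,360,190,410,255,8),crop(t,255,215,305,280,8)]))
E
```

```text
top expected vertical: griptop [266.  227.8] bodytop [270.7 234.5] underside [272.4 236.9]
scene expected vertical: griptop [386.7 199.9] bodytop [382.7 231.9] underside [381.3 243.5]
```

View pics/g17.png

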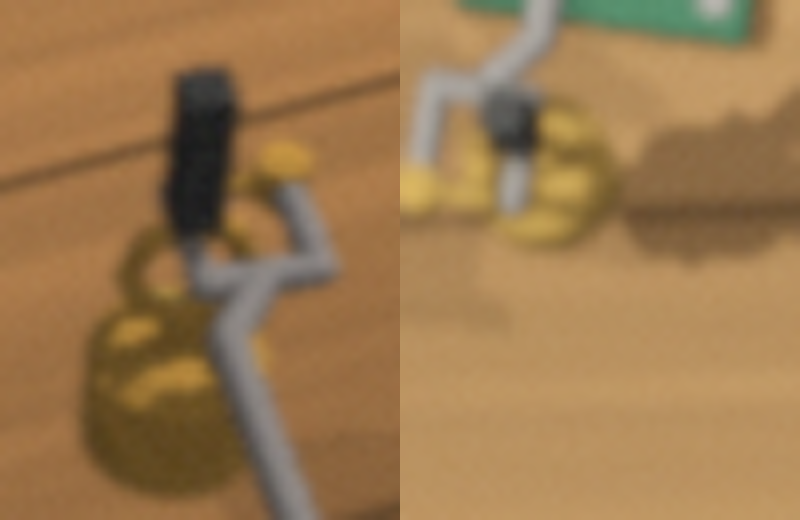

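Both views show the ring around the nose and the gate shut from knuckle to nose. The weight's lean matches a vertical axis to within a pixel or two, and nothing changed over the last 1.4 s. I'm handing it in.

```bash
python3 -c "
from bench import manip;print(manip.finish_job())"
```

```text
the job is handed in; nothing more can be done
None
```

The brass weight now hangs from the green stand's snap hook, and I handed the job in at about 19 s of the 58 s allowed.

**What I did:** I gripped the brass weight by its square grip. I lined its eye up 4 mm to the -y side of the nose line and pushed it along the hook in small steps until it opened the gate and the push force fell to zero. I then centred it on the nose, lowered it until its weight rested on the hook, let go and backed away.

**Forces:** The push peaked at about 3.5 N in the readings I took. While lowering, I went slightly too far and the hook briefly carried about 8 N including the weight itself. I backed off to about zero before opening the fingers. Forces were read only at the end of each move, so short peaks between readings are not ruled out.

**Last checks:**
- **Hook and gate:** both views show the ring around the nose and the gate shut from knuckle to nose.
- **Upright:** in the top view the weight's lean matches a vertical axis to within 1–2 pixels.
- **Still:** nothing changed around the hook beyond image noise over the last 1.4 s.
- **Bystanders:** by eye, the barrel, vial, key, slug, the pink and blue weights and the pink stand are where they started. The image comparison showed brightness changes around several of them, largest at the pink and blue weights. I put these down to the arm's shadow.
- **Disagreement:** in the top view the hanging weight sat about 3 px (6 mm) from the predicted spot. About 2 mm of that is its offset in the jaws; I did not trace the rest.

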